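# Swap the flask and the jar between balance and stirrer

## Task

The conical flask on the balance has to be stirred next, and the brown jar on the stirrer has to be weighed: swap them, using the empty lab jack as the parking place for whichever you move first. Set each glass down gently, upright and in the middle of its plate, let go of it each time, and never stand either of them on the bench. Finish with the flask on the stirrer, the jar on the balance and the jack empty again, and leave the other things on the bench where they are.

Things in the scene. Friction and masses are not known exactly. Their poses are not given: they have to be found in the camera images.
- flask_center (a point): conical (Erlenmeyer) flask of clear glass with a grey stopper, 110 mm tall: base 72 mm across, narrowing as a cone from 7 mm up to a straight neck 32 mm across that runs from 62 mm up to the stopper (33 mm across, the top 20 mm). About 0.18 kg. This point lies on its axis half-way up, 55 mm above its underside; z up. It is gripped by the neck and stopper, around 40 mm above this point. At the start it stands on the balance.
- jar_center (a point): straight round jar of brown glass with a white lid flush with its side: 52 mm across, 85 mm tall, about 0.20 kg. This point lies on its axis half-way up, 42.5 mm above its underside; z up. It can be gripped across the side anywhere on its upper half. At the start it stands on the stirrer.
- balance_plate (a point): centre of the top face of the balance's pan: a square steel pan 140 x 140 mm, 55 mm above the bench, on a flat white balance with a sloping display at its front (-x of this frame); the casing is 185 x 150 mm and reaches 115 mm in front of this point. Fixed; x and y along its edges, z up.
- stirrer_plate (a point): centre of the top face of the magnetic stirrer's plate: a round white plate 140 mm across, 60 mm above the bench, on a flat grey casing 180 x 140 mm with a black knob at its front (-x of this frame), which reaches 121 mm in front of this point. Fixed; z up.
- jack_plate (a point): centre of the top face of the lab jack: a square bare aluminium plate 140 x 140 mm on scissor legs with a black knob at its front (-x of this frame), 68 mm above the bench. Fixed and locked. Empty at the start: the free place. z up.
- beaker: bystander, loose on the bench: empty straight glass beaker, 50 mm across, 60 mm tall. Origin at the centre of its underside.
- vial: bystander, loose on the bench: small closed glass vial with a black cap, 41 mm across, 58 mm tall. Origin at the centre of its underside.
- wash_bottle: bystander, loose on the bench: white plastic wash bottle, 60 mm across, body 122 mm tall, with a thin bent spout reaching 160 mm high and 55 mm to its own -x. Origin at the centre of its underside.
- tip_rack: bystander, loose on the bench: grey pipette-tip rack, 120 x 85 x 56 mm. Origin at the centre of its underside.
- clamp: bystander, loose on the bench: steel laboratory clamp lying along its x, from 25 mm behind to 155 mm ahead of its origin, 30 mm tall. Origin under its boss.
- timer: bystander, loose on the bench: black bench timer, 50 x 70 x 31 mm. Origin at the centre of its underside.
- dish: bystander, loose on the bench: shallow white dish, 90 mm across, 16 mm tall. Origin at the centre of its underside.
- notebook: bystander, loose on the bench: closed blue notebook, 150 x 105 x 13 mm. Origin at the centre of its underside.
Mind the look-alikes: they are no part of the job. Leave any green look-alike of the part that bears jar_center alone.

How it is judged:
By the outcome, as a careful person would: the job done as asked, in the order asked, and still so for the second after the job is handed in, with the robot touching nothing.
It also fails if it takes over 72 s, if anything falls off the work surface, if the arm or the gripper's body presses on something with over 40 N, if the wrist force passes 120 N, or if a joint passes its speed limit or range.

## Robot

A 6-joint arm with a two-finger parallel gripper is mounted at the origin on the work surface. World frame = base frame: x ahead of the robot, y to its left, z up, the work surface at z = 0. Lengths are in m, angles in rad, forces in N, time in s.
With the tool pointing down it reaches from about 0.325 to 0.775 m from the base axis. Payload 5.5 kg.
Tool frame: the origin (TCP) lies midway between the tips of the shut fingers; the grasp point (between the pads) lies 19 mm behind it (grip_depth is the distance from the TCP to the grasp point, in m); z points along the fingers, x is the direction in which the jaws open and shut, and the axes are right-handed (so a half turn about z gives the same grasp; the last joint's range is limited). The gripper opens to 85 mm and grips with 20 to 120 N. Pads are 22 mm wide; open, the fingers measure 114 mm over their backs; the gripper's body (76 mm by 85 mm) begins 54 mm behind the grasp point. The pads swing forward as they close: fully open they stand 13 mm farther back than shut.
Start: joints at [1.213, 0.091, 1.231, -0, 1.82, -0.057], TCP at [0.178, 0.573, 0.231] pointing down, gripper open.
Joint ranges: [-2.87, 2.87], [-0.86, 2.18], [0.17, 2.46], [-1.51, 4.65], [0.06, 2.69], [-2.65, 2.65]. Speed limits (rad/s): [2.57, 2.57, 3.01, 3.14, 3.14, 3.14].

## Interface

Orientations are given as a rotation vector (axis times angle).
In Python, from rig import goto, servo_line, set_joints, gripper_to, pause, inverse_kinematics, get_state, read_camera, IKError, sign_off, grip_depth gives the robot as it stands. Calls block until the motion is done:
- goto(position, orientation): joint-space move of the TCP to a pose.
- servo_line(position, frame=None, rate=0.15): straight line of the TCP; frame=None keeps the orientation; rate is the mean speed in m/s.
- set_joints(angles): joint-space move.
- gripper_to(opening, strength=None): finger opening in m; strength is the grip in N (None keeps the last); returns when the fingers have stopped.
- pause(seconds).
- inverse_kinematics(position, orientation): joint angles nearest the present ones, or None.
- get_state(): the state.
- read_camera(name): name is "scene" or "top" or "wrist"; returns a dict with "pixels" (480x640x3 uint8, red, green, blue), "K" (3x3 intrinsics, pixels), "extrinsics" (4x4, takes a point from camera to world coordinates). Camera axes: x right, y up, looking along -z (the intrinsics and any distortion apply to the point x, -y, -z); pixel columns grow to the right and rows downward; lengths in m; the calibration is good to about 2 mm. The wrist camera is an equidistant fisheye: a pixel r from the principal point sees the ray r / f radians off the axis. A picture is of the moment at which its call begins. There is no depth.
A pose or a line that the arm cannot do raises IKError and nothing moves.
- sign_off(): hands the job in, once; it reports no verdict.
The state is a dict: "clock": time; "qpos": joint angles; "joint_velocities": joint speeds; "joint_efforts": joint torques, N m; "tool_pos": TCP position; "ee_rot": TCP orientation; "ft_force": force on the tool from outside, world axes, zero at the start; "torque": the same for the moment, N m; "opening": finger opening in m.
Only numpy, scipy, OpenCV 4.12 (cv2) and the standard library are available. Lean on these libraries where they do the work, as an engineer would, in place of code of your own. Each camera call takes 0.05 s, during which the arm holds its last target. There are 200 camera calls.

## Working session

There is one attempt and no reset: what is moved stays moved. The work goes in short steps, each a Python script; the robot and the scene stay as the last script left them, time stands still between calls to the robot, and variables do not carry over. Pictures are saved under pics/ and viewed, about 8 in all and at most 12, crops included, and the job is handed in when it is done.

```bash
ls; mkdir -p pics; python3 - <<'E'
from rig import *
import cv2,numpy as np
for n in ["scene","top"]:
    c=read_camera(n); cv2.imwrite(f"pics/{n}0.png",c["pixels"][:,:,::-1]); np.savez(f"pics/{n}0.npz",**{k:c[k] for k in("K","extrinsics")}); print({k:v for k,v in c.items() if k!="pixels"})
print(get_state(),grip_depth)
E
```

```text
pics
{'K': array([[552.83001282,   0.        , 314.73528931],
       [  0.        , 552.83001282, 242.24021566],
       [  0.        ,   0.        ,   1.        ]]), 'extrinsics': array([[-0.20666189, -0.76303403,  0.61242953,  1.44475971],
       [ 0.97838913, -0.1568468 ,  0.134736  ,  0.19149624],
       [-0.00675054,  0.62703919,  0.77895846,  1.18338126],
       [ 0.        ,  0.        ,  0.        ,  1.        ]])}
{'K': array([[551.91885091,   0.        , 324.68893235],
       [  0.        , 551.91885091, 242.34294747],
       [  0.        ,   0.        ,   1.        ]]), 'extrinsics': array([[ 1.59866449e-02,  9.92041753e-01, -1.24890299e-01,
         4.30764079e-01],
       [-9.99870615e-01,  1.60842319e-02, -2.26974005e-04,
        -1.46179709e-02],
       [ 1.78359685e-03,  1.24877769e-01,  9.92170531e-01,
         1.68901060e+00],
       [ 0.00000000e+00,  0.00000000e+00,  0.00000000e+00,
         1.00000000e+00]])}
{'clock': 0.1, 'qpos': array([ 1.21330104e+00,  9.18025003e-02,  1.23177538e+00, -3.01150592e-05,
        1.81980323e+00, -5.67030318e-02]), 'joint_velocities': array([ 0.0012258 , -0.00058363, -0.00314218,  0.00181159, -0.00210819,
        0.00153975]), 'joint_efforts': array([ 1.33755879e-03, -4.60215247e+01, -4.19217253e+01, -1.39752519e-04,
        1.06268798e-02,  3.79207484e-05]), 'tool_pos': array([0.1776895 , 0.57281725, 0.23024701]), 'ee_rot': array([ 2.52840303e+00,  1.86292304e+00, -2.32668382e-03]), 'ft_force': array([ 0.46328689, -0.10259142, -0.28362025]), 'torque': array([ 0.0214278 , -0.04597599,  0.00949019]), 'opening': 0.08566967777366331} 0.0187
```

View pics/top0.png

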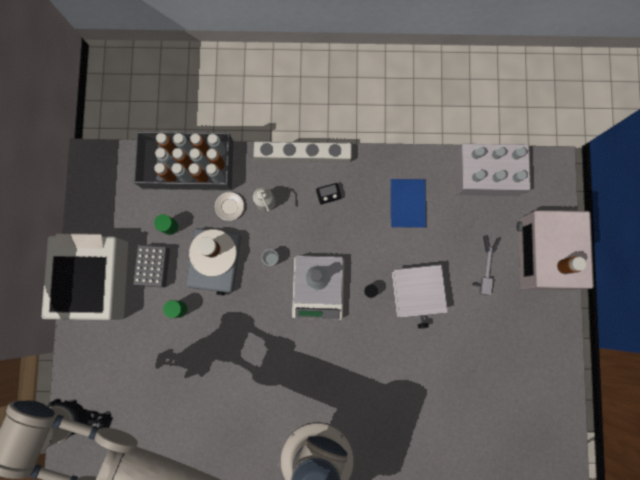

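View pics/scene0.png

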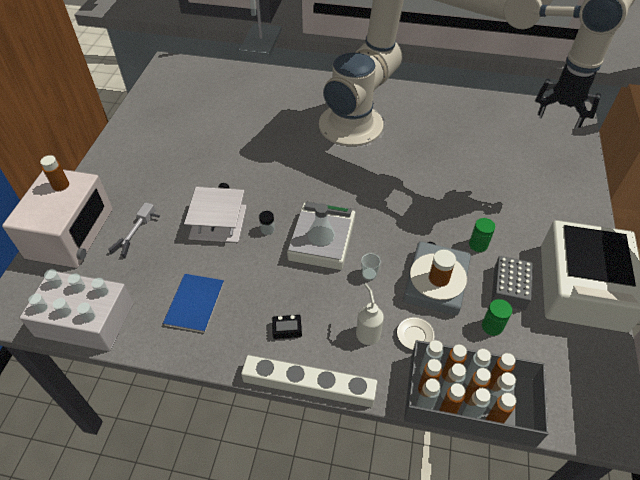

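The top picture shows the stirrer with the brown jar at (211,246), the balance with the flask at (318,275) and the empty jack at (420,291). Things that could be taken for the jar, by top pixel:
- the brown, white-lidded one on the stirrer (211,246)
- the green cylinders (166,224) and (175,309)
- the bottles in the crate (190,155)
- the brown bottle on the pink box (572,264)

I choose the one on the stirrer. The only conical flask is the one on the balance. I'll check both in crops.

```bash
python3 - <<'E'
import cv2
a=cv2.imread("pics/top0.png"); cv2.imwrite("pics/topc.png",cv2.resize(a[215:335,185:451],None,fx=3,fy=3,interpolation=cv2.INTER_CUBIC))
a=cv2.imread("pics/scene0.png"); cv2.imwrite("pics/scenec.png",cv2.resize(a[180:330,180:480],None,fx=2.6666,fy=2.6666,interpolation=cv2.INTER_CUBIC))
E
```

```text
(no output)
```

View pics/topc.png

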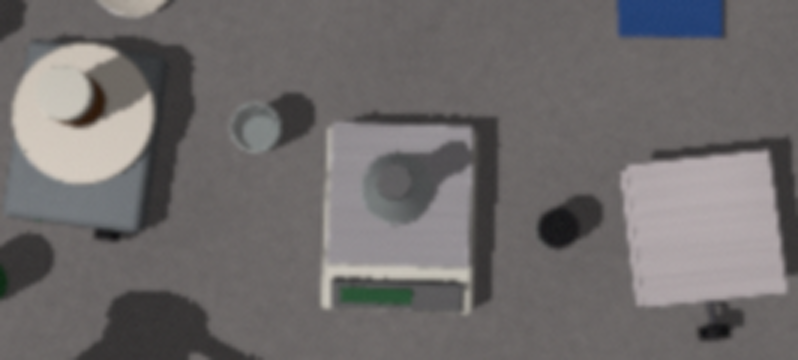

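View pics/scenec.png

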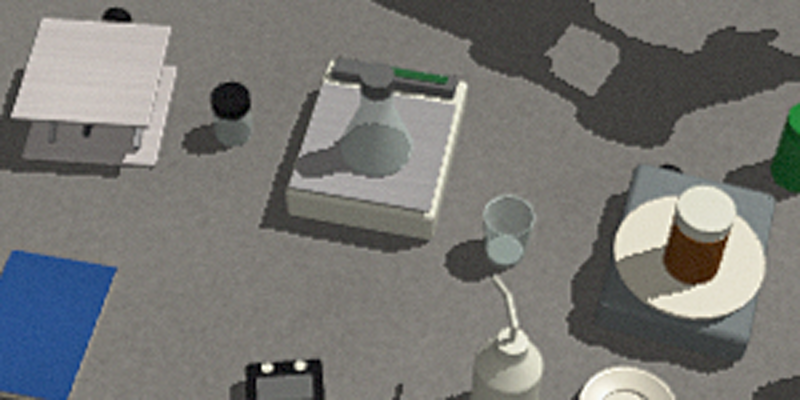

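The crops confirm the jar (brown with a white lid, on the round plate: lid at top-crop (67,94), scene-crop (706,209)). They also confirm the flask (stopper at (397,183) and (377,73)). The jack is empty, with its centre at about (704,230).

```bash
cat > h.py <<'E'
import numpy as np, cv2
def ray(n,u,v,z):
    d=np.load(f"pics/{n}0.npz");K,T=d["K"],d["extrinsics"]
    r=T[:3,:3]@np.array([(u-K[0,2])/K[0,0],-(v-K[1,2])/K[1,1],-1])
    return T[:3,3]+r*(z-T[2,3])/r[2]
tc=lambda u,v,z:ray("top",(u+.5)/3-.5+185,(v+.5)/3-.5+215,z)[:2].round(4)
s=2.6667
sc=lambda u,v,z:ray("scene",(u+.5)/s-.5+180,(v+.5)/s-.5+180,z)[:2].round(4)
E
python3 - <<'E'
from h import *
print("jar",tc(67,94,.145),sc(706,209,.145))
print("stir",tc(83,113.5,.06),sc(690,256,.06))
f=lambda g,P,z:[g(*p,z) for p in P]
for nm,z,P,Q in [("pan",.055,[(330,122),(473,125),(471,267),(326,264)],None),("jack",.068,[(621,170),(770,151),(788,292),(638,306)],[(43,18),(171,27),(154,124),(11,113)])]:
    for g,p in ((tc,P),(sc,Q)):
        if p: 
            w=np.array(f(g,p,z)); print(nm,w.mean(0),w.tolist(), np.linalg.norm(w-np.roll(w,1,0),axis=1))
print("flask",tc(397,183,.165),sc(377,71,.165), "base",tc(395,188,.06),sc(376,150,.06))
print("vial",tc(558,227,.058),"beaker",tc(257,127,.06))
for n,p in dict(green1=(166,222),green2=(175,308),wash=(263,196)).items(): print(n,ray("top",*p,.08)[:2])
E
```

```text
jar [0.6094 0.317 ] [0.6137 0.3206]
stir [0.6    0.3186] [0.604  0.3201]
pan [0.525725 0.003775] [[0.5961, 0.0744], [0.5954, -0.0674], [0.4554, -0.0671], [0.456, 0.0752]] [0.14010228 0.14180173 0.14000032 0.14230126]
jack [ 0.49535  -0.293925] [[0.5521, -0.2126], [0.5731, -0.3589], [0.436, -0.375], [0.4202, -0.2292]] [0.13294048 0.14779949 0.1380421  0.14665361]
jack [ 0.496675 -0.295075] [[0.4375, -0.3723], [0.423, -0.2355], [0.5556, -0.2138], [0.5706, -0.3587]] [0.13379301 0.13756631 0.13436387 0.14567433]
flask [0.5295 0.0055] [0.5283 0.007 ] base [0.5314 0.0087] [0.5375 0.0081]
vial [ 0.4958 -0.152 ] beaker [0.5894 0.1462]
green1 [0.68619655 0.45486353]
green2 [0.43482014 0.41576849]
wash [0.76899465 0.1711034 ]
```

```bash
cat >> h.py <<'E'
from rig import *
def rv(psi): return np.pi*np.array([np.cos(psi/2),np.sin(psi/2),0])
def shot(nm):
    c=read_camera("wrist"); cv2.imwrite(f"pics/{nm}.png",c["pixels"][:,:,::-1]); np.savez(f"pics/{nm}.npz",K=c["K"],extrinsics=c["extrinsics"])
def wproj(nm,P):
    d=np.load(f"pics/{nm}.npz");K,T=d["K"],d["extrinsics"]
    p=T[:3,:3].T@(np.asarray(P)-T[:3,3]); x,y,z=p[0],-p[1],-p[2]
    r=np.hypot(x,y); t=np.arctan2(r,z); return np.array([K[0,0]*t*x/r+K[0,2],K[1,1]*t*y/r+K[1,2]])
def wray(nm,u,v,z):
    d=np.load(f"pics/{nm}.npz");K,T=d["K"],d["extrinsics"]
    a=np.array([(u-K[0,2])/K[0,0],(v-K[1,2])/K[1,1]]); t=np.hypot(*a)
    r=T[:3,:3]@np.array([a[0]/t*np.sin(t),-a[1]/t*np.sin(t),-np.cos(t)])
    return (T[:3,3]+r*(z-T[2,3])/r[2])[:2]
def circ(c,r,z,n=60):
    a=np.linspace(0,2*np.pi,n); return [(c[0]+r*np.cos(t),c[1]+r*np.sin(t),z) for t in a]
def overlay(nm,shapes,out,crop=None,f=2):
    im=cv2.imread(f"pics/{nm}.png"); x0,y0,x1,y1=crop or (0,0,640,480)
    im=cv2.resize(im[y0:y1,x0:x1],None,fx=f,fy=f,interpolation=cv2.INTER_CUBIC)
    for P,col in shapes:
        q=np.array([(wproj(nm,p)-[x0,y0]+.5)*f-.5 for p in P]); cv2.polylines(im,[np.round(q*8).astype(int)],False,col,1,cv2.LINE_AA,3)
    cv2.imwrite(f"pics/{out}.png",im)
E
python3 - <<'E'
from h import *
goto([.529,.006,.27],rv(0)); shot("w1"); s=get_state(); print(s["clock"],s["tool_pos"],s["qpos"])
d=np.load("pics/w1.npz"); print(d["K"],d["extrinsics"])
for p in [(.529,.006,.165),(.529,.006,.055)]: print(wproj("w1",p))
R,G,B=(0,0,255),(0,255,0),(255,0,0)
overlay("w1",[(circ((.529,.006),.0165,.165),R),(circ((.529,.006),.036,.055),G),([(.526+.07*a,.004+.07*b,.055) for a,b in [(1,1),(1,-1),(-1,-1),(-1,1),(1,1)]],B)],"w1o",f=1.25)
E
```

```text
2.525 [0.52902051 0.00680617 0.2699121 ] [-5.15629600e-02 -8.82138393e-02  1.34158470e+00  1.94343939e-04
  1.88837042e+00 -5.29707730e-02]
[[371.64829954   0.         316.84869506]
 [  0.         371.64829954 244.27977017]
 [  0.           0.           1.        ]] [[ 9.99997191e-01 -9.96944041e-04 -2.15058585e-03  5.29441413e-01]
 [ 1.57536041e-03  9.57420046e-01  2.88694255e-01  7.92755771e-02]
 [ 1.77120198e-03 -2.88696832e-01  9.57418927e-01  4.11132700e-01]
 [ 0.00000000e+00  0.00000000e+00  0.00000000e+00  1.00000000e+00]]
[315.41193272 242.97344785]
[315.63311334 210.8517994 ]
```

View pics/w1o.png

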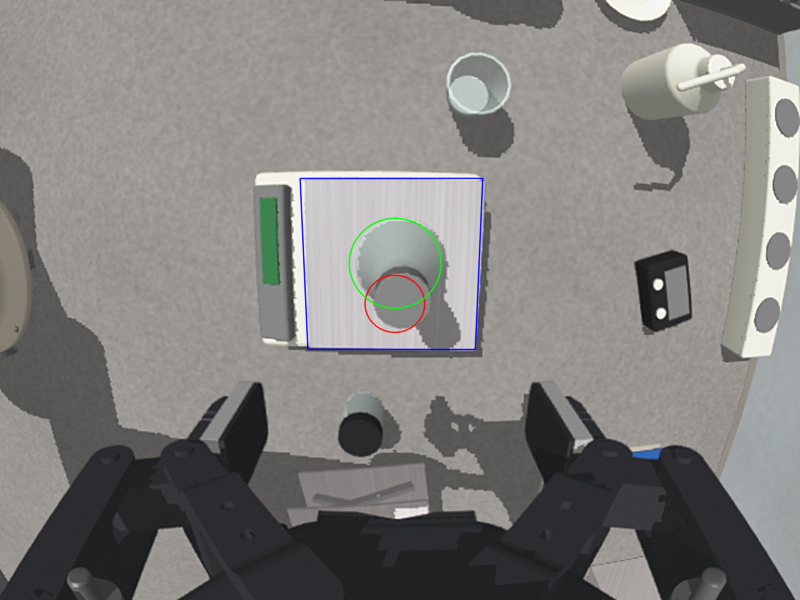

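The wrist view confirms the pan at (0.526,0.004), since the outline fits. The flask stopper is at about (400,299) and its base at (401,263), some 3 mm further +x than my estimate. I'll move to (0.532,0.008) and look closer.

```bash
python3 - <<'E'
from h import *
servo_line([.532,.008,.20]); pause(.3); shot("w2"); s=get_state(); print(s["clock"],s["tool_pos"])
R,G,B=(0,0,255),(0,255,0),(255,0,0); c=(.532,.008)
overlay("w2",[(circ(c,.0165,.165),R),(circ(c,.036,.055),G),([(.526+.07*a,.004+.07*b,.055) for a,b in [(1,1),(1,-1),(-1,-1),(-1,1),(1,1)]],B)],"w2o",(190,150,450,345),3)
E
```

```text
3.4917 [0.53227874 0.00793719 0.20078887]
```

View pics/w2o.png

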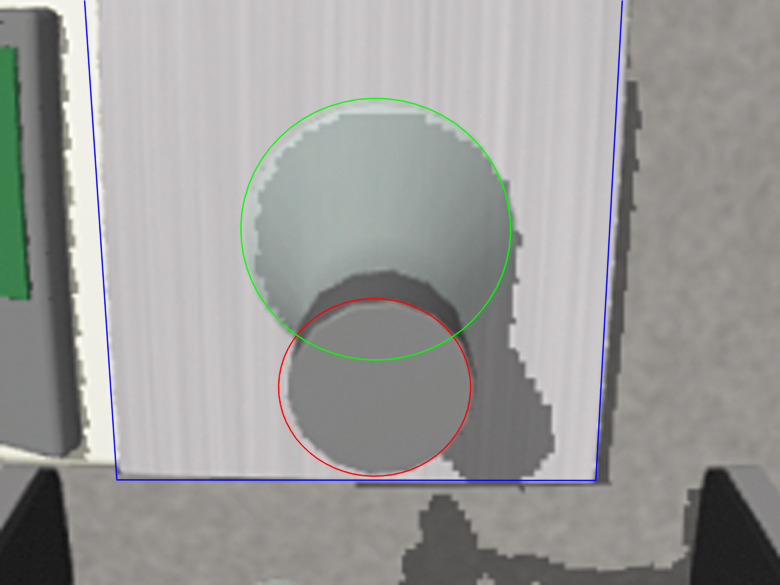

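```bash
cat >> h.py <<'E'
def lower(xy,zc,step=.0005):
    """straight down to 4 mm above contact height zc, then creep until contact"""
    servo_line([*xy,zc+.02],rate=.2); servo_line([*xy,zc+.003],rate=.04); pause(.2)
    f0=get_state()["ft_force"][2]
    for z in np.arange(zc+.0025,zc-.0031,-step):
        servo_line([*xy,z],rate=.015); s=get_state(); df=s["ft_force"][2]-f0
        if df>1.2: break
    print("contact z-zc",round(z-zc,4),"df",round(df,2),"tcp",s["tool_pos"].round(4))
def say(t=""):
    s=get_state(); print(t,round(s["clock"],2),s["tool_pos"].round(4),"F",s["ft_force"].round(2),"open",round(s["opening"],4))
E
python3 - <<'E'
from h import *
servo_line([.533,.008,.130],rate=.12); pause(.2); say("pre")
gripper_to(.025,40); pause(.2); say("grip")
servo_line([.533,.008,.15],rate=.05); say("lift"); 
servo_line([.533,.008,.27],rate=.2); pause(.1); say("up"); shot("w3")
goto([.496,-.2945,.27],rv(-.536)); pause(.2); say("over jack"); shot("w4")
overlay("w4",[([(.496+.099*np.cos(t),-.2945+.099*np.sin(t),.068) for t in np.array([.785,2.356,3.927,5.498,7.069])+.11],(255,0,0))],"w4o",f=1.25)
E
```

```text
pre 4.42 [0.5336 0.008  0.1312] F [ 0.   -0.32  0.1 ] open 0.0853
grip 5.17 [0.533  0.008  0.1301] F [-1.3  -0.26  1.87] open 0.0309
lift 5.72 [0.5331 0.008  0.1502] F [-0.89 -1.28 -2.39] open 0.0311
up 6.57 [0.5324 0.008  0.2675] F [ 0.68  0.3  -3.32] open 0.0311
over jack 7.98 [ 0.4966 -0.2932  0.2702] F [-0.69  0.66 -2.48] open 0.0308
```

View pics/w4o.png

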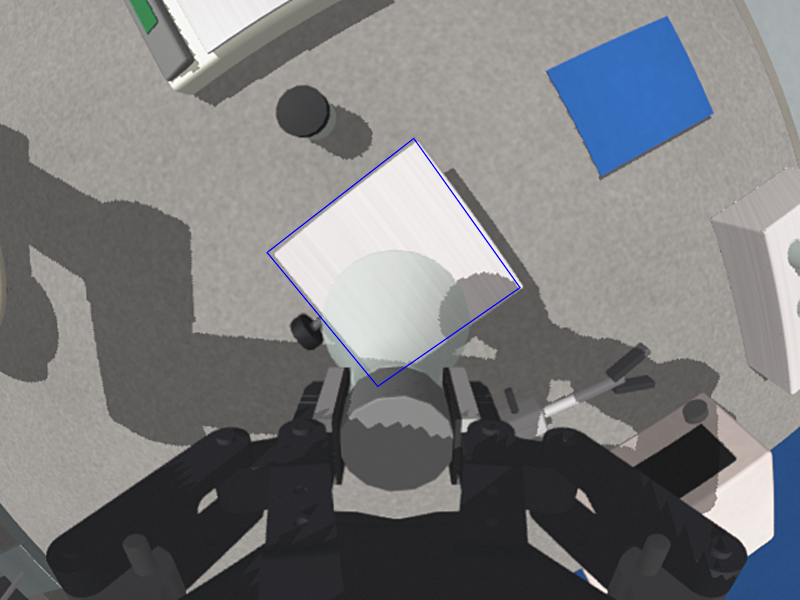

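The jack outline fits, and the flask hangs upright over it at about (397,440). I'll set it down, release it, and go to look at the jar.

```bash
sed -i 's/        if df>1.2: break/        if df>1.2:\n            pause(.15); s=get_state(); df=s["ft_force"][2]-f0\n            if df>1.2: break/' h.py; python3 - <<'E'
from h import *
lower((.496,-.2945),.143); gripper_to(.085); pause(.2); say("released")
servo_line([.496,-.2945,.20],rate=.1); servo_line([.496,-.2945,.27],rate=.3); shot("w5")
c=(.611,.319)
goto([*c,.25],rv(.481)); pause(.3); say("over jar"); shot("w6")
R,G,B=(0,0,255),(0,255,0),(255,0,0)
overlay("w6",[(circ(c,.026,.145),R),(circ((.602,.319),.07,.06),B)],"w6o",(160,110,480,350),2.5)
E
```

```text
contact z-zc -0.0005 df 6.19 tcp [ 0.4961 -0.2945  0.1431]
released 12.32 [ 0.496  -0.2945  0.1425] F [-0.12 -0.88  0.37] open 0.0848
over jar 16.01 [0.6112 0.3185 0.2501] F [-0.05 -0.95  0.59] open 0.0851
```

View pics/w6o.png

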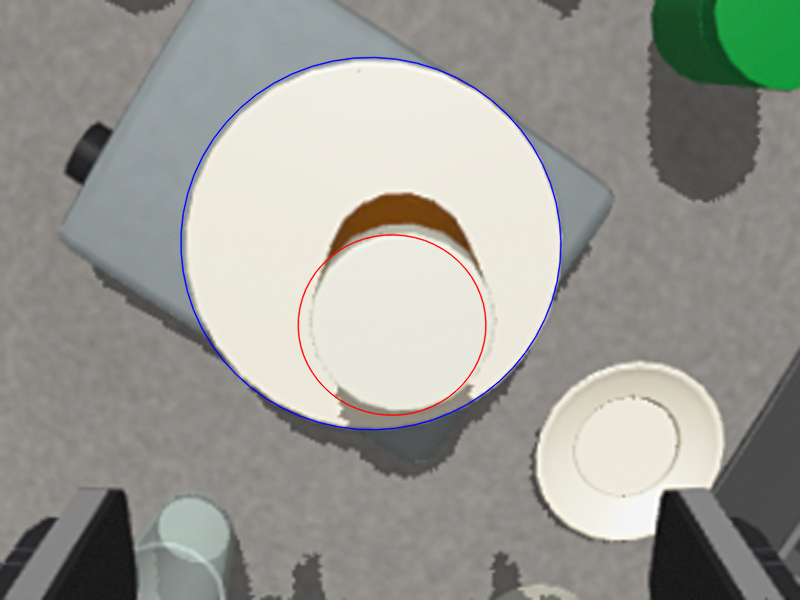

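The plate outline fits at (0.602,0.319). The lid centre is at crop (402,318) against my outline's (392,325), which puts the jar at about (0.6126,0.322). I'll pick it up and put it on the balance.

```bash
python3 - <<'E'
from h import *
c=(.6126,.322)
servo_line([*c,.21],rate=.15); servo_line([*c,.100],rate=.12); pause(.2); say("pre")
gripper_to(.042,50); pause(.2); say("grip")
servo_line([*c,.12],rate=.05); servo_line([*c,.25],rate=.2); say("up")
goto([.526,.004,.25],rv(0)); pause(.2); say("over pan")
lower((.526,.004),.095); gripper_to(.085); pause(.2); say("released")
servo_line([.526,.004,.16],rate=.1); servo_line([.526,.004,.27],rate=.3); pause(.1); shot("w7")
R,G,B=(0,0,255),(0,255,0),(255,0,0)
crop=(180,130,470,370)
overlay("w7",[(circ((.526,.004),.026,.14),R),([(.526+.07*a,.004+.07*b,.055) for a,b in [(1,1),(1,-1),(-1,-1),(-1,1),(1,1)]],B)],"a",crop,1.35)
j=(.496,-.2945)
overlay("w5",[(circ(j,.0165,.178),R),(circ(j,.036,.068),G),([(j[0]+.099*np.cos(t),j[1]+.099*np.sin(t),.068) for t in np.array([.785,2.356,3.927,5.498,7.069])+.11],B)],"b",crop,1.35)
cv2.imwrite("pics/ab.png",np.hstack([cv2.imread("pics/a.png"),cv2.imread("pics/b.png")]))
E
```

```text
pre 17.74 [0.613  0.3222 0.1011] F [-0.3  -0.43 -0.02] open 0.0853
grip 18.36 [0.6127 0.3221 0.1004] F [ 0.27 -0.28  2.88] open 0.0509
up 19.71 [0.6124 0.3219 0.2483] F [-0.18 -0.71 -2.28] open 0.0511
over pan 21.16 [0.5264 0.0049 0.2498] F [-0.51  0.05 -2.02] open 0.0511
contact z-zc 0.0 df 5.06 tcp [0.526  0.004  0.0954]
released 25.05 [0.526 0.004 0.095] F [ 0.41 -0.52 -0.52] open 0.0849
```

View pics/ab.png

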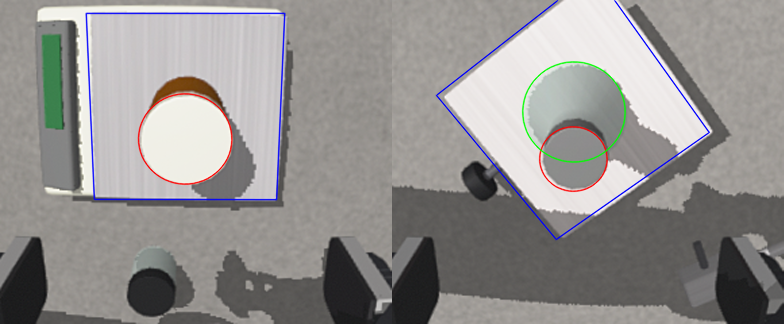

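Left: the jar is centred on the pan. Right: the flask stands in the middle of the jack, within about 1 mm of its outline. Next the flask goes to the stirrer.

```bash
python3 - <<'E'
from h import *
j=(.496,-.2945); t=(.602,.319); zt=.29
assert inverse_kinematics([*t,zt],rv(.487)) is not None
goto([*j,.27],rv(-.536)); servo_line([*j,.21],rate=.2); servo_line([*j,.143],rate=.12); pause(.2); say("pre")
gripper_to(.025,40); pause(.2); say("grip")
servo_line([*j,.163],rate=.05); servo_line([*j,zt],rate=.2); say("up")
goto([*t,zt],rv(.487)); pause(.2); say("over stirrer")
lower(t,.135); gripper_to(.085); pause(.2); say("released")
servo_line([*t,.20],rate=.1); servo_line([*t,.28],rate=.3); pause(.1); shot("w8"); say("clear")
R,G,B=(0,0,255),(0,255,0),(255,0,0)
overlay("w8",[(circ(t,.0165,.17),R),(circ(t,.036,.06),G),(circ(t,.07,.06),B)],"a",(180,130,470,370),1.35)
c=read_camera("scene")["pixels"][:,:,::-1]
b=cv2.resize(c[170:350,170:540],None,fx=1.8,fy=1.8,interpolation=cv2.INTER_CUBIC)[:324]
a=cv2.imread("pics/a.png"); im=np.zeros((a.shape[0]+b.shape[0],max(a.shape[1],b.shape[1]),3),np.uint8)
im[:a.shape[0],:a.shape[1]]=a; im[a.shape[0]:,:b.shape[1]]=b; im=cv2.resize(im,None,fx=.92,fy=.92); print(im.shape); cv2.imwrite("pics/fin.png",im)
E
```

```text
pre 29.02 [ 0.4965 -0.2948  0.1444] F [-1.08 -0.12  0.61] open 0.085
grip 29.77 [ 0.4959 -0.2945  0.1431] F [-0.63  0.72  1.9 ] open 0.0309
up 31.1 [ 0.4958 -0.2944  0.2884] F [ 0.2   0.08 -3.46] open 0.0311
over stirrer 33.52 [0.6024 0.3181 0.2901] F [ 0.62 -0.97 -2.59] open 0.0313
contact z-zc -0.0005 df 5.31 tcp [0.6021 0.319  0.1351]
released 37.8 [0.602  0.319  0.1345] F [-0.3   0.08  0.79] open 0.0849
clear 39.17 [0.6016 0.3188 0.2772] F [ 0.49 -0.19  0.26] open 0.0852
(596, 613, 3)
```

View pics/fin.png

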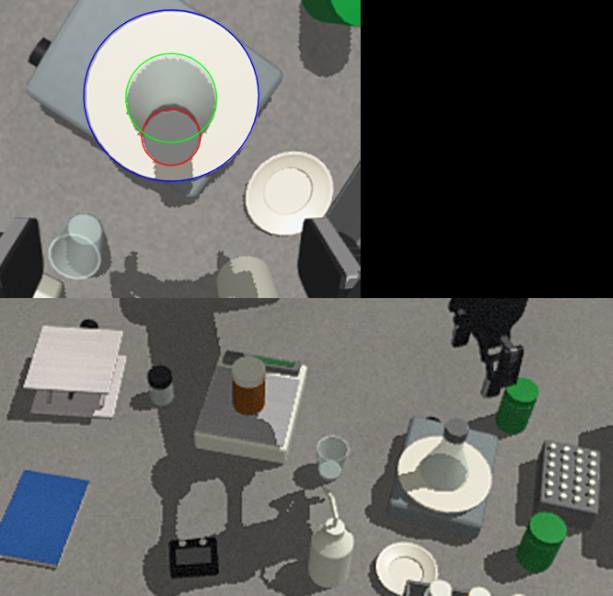

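The flask stands centred on the stirrer, the jar is upright on the balance, the jack is empty, and the bystanders in view haven't moved. The gripper is clear of everything, so I'm handing in.

```bash
python3 -c "
from rig import *
sign_off()"
```

```text
the job is handed in; nothing more can be done
```

The swap is done and handed in at about 39 s of the 72 s allowed. The flask went from the balance to the jack, the jar from the stirrer to the balance, and then the flask from the jack to the stirrer. I let go of each glass after setting it down.

- **Position:** close wrist views after each release showed the glass upright and matching its target outline on the plate to about 1 mm. The camera calibration itself is only good to about 2 mm.
- **Gentleness:** each glass was lowered in 0.5 mm steps until it touched. Contact came within 0.5 mm of the expected height, with about 5–6 N of force.
- **Rest of the bench:** the final scene view showed the jack empty and the bystanders in that crop where they started, including the two green look-alikes. The steel clamp was outside that crop, so I did not check it at the end; the arm never went down near it.
- **Disagreements:** the first overhead estimates were 3–4 mm off for both glasses. I corrected them from the wrist view before gripping. No check failed.

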